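# Set the glazed bottles on their kiln discs

## Task

Get the kiln shelf ready: stand each of the four narrow-necked bottles upright in the middle of the round setter disc that fits its foot (narrowest foot on the smallest disc, and so on up to the widest foot on the largest disc; go by the width of the foot, not by height). Lower them gently, without dropping or toppling any, and leave the two neckless pots, the globe and the tumbler, where they are.

Things in the scene. Friction and masses are not known exactly. Their poses are not given: they have to be found in the camera images.
- bottle_slim: Slim straight-sided glazed bottle with a narrow neck: foot and body 44 mm in diameter up to 78 mm, shoulder to 96 mm, then a straight neck 24 mm in diameter up to the mouth at 135 mm. Belongs on the 58 mm disc (disc_a). Loose, solid, about 0.2 kg; sage green like all the pots. Origin: centre of the underside; z points up to the mouth.
- bottle_small: Small cone-shaped glazed bottle with a narrow neck, the shortest bottle: foot 58 mm in diameter (its widest), tapering to a straight neck 24 mm in diameter from 60 mm up to the mouth at 98 mm. Belongs on the 74 mm disc (disc_b). Loose, solid, about 0.18 kg; sage green like all the pots. Origin: centre of the underside; z points up to the mouth.
- bottle_tall: Tall cone-shaped glazed bottle with a narrow neck, the tallest bottle: foot 72 mm in diameter (its widest), tapering to a straight neck 26 mm in diameter from 108 mm up to the mouth at 150 mm. Belongs on the 92 mm disc (disc_c). Loose, solid, about 0.32 kg; sage green like all the pots. Origin: centre of the underside; z points up to the mouth.
- bottle_squat: Wide squat glazed bottle with a narrow neck, the widest bottle: foot and body 88 mm in diameter up to 38 mm, shoulder to 70 mm, then a straight neck 28 mm in diameter up to the mouth at 110 mm. Belongs on the 112 mm disc (disc_d). Loose, solid, about 0.4 kg; sage green like all the pots. Origin: centre of the underside; z points up to the mouth.
- disc_a: Flat round fireclay setter disc, 58 mm in diameter, the smallest of the four, 10 mm thick, fixed on a grey square kiln shelf (320 mm square, 14 mm thick, lying on the table; a 39 mm high row of little cones stands at its middle). Origin: centre of the disc's underside, so its top is 10 mm higher; z up.
- disc_b: Flat round fireclay setter disc, 74 mm in diameter, the second smallest of the four, 10 mm thick, fixed on a grey square kiln shelf (320 mm square, 14 mm thick, lying on the table; a 39 mm high row of little cones stands at its middle). Origin: centre of the disc's underside, so its top is 10 mm higher; z up.
- disc_c: Flat round fireclay setter disc, 92 mm in diameter, the second largest of the four, 10 mm thick, fixed on a grey square kiln shelf (320 mm square, 14 mm thick, lying on the table; a 39 mm high row of little cones stands at its middle). Origin: centre of the disc's underside, so its top is 10 mm higher; z up.
- disc_d: Flat round fireclay setter disc, 112 mm in diameter, the largest of the four, 10 mm thick, fixed on a grey square kiln shelf (320 mm square, 14 mm thick, lying on the table; a 39 mm high row of little cones stands at its middle). Origin: centre of the disc's underside, so its top is 10 mm higher; z up.
- pot_globe: Round globe-shaped pot without a neck, 82 mm in diameter, 66 mm high, wide mouth, about 0.26 kg, loose. To be left alone. Origin: centre of the underside; z up.
- pot_tumbler: Straight-sided tumbler without a neck, 68 mm in diameter at the rim, 88 mm high, wide open-looking mouth, about 0.25 kg, loose. To be left alone. Origin: centre of the underside; z up.
Not all that is in view belongs to the job. What is shaped like the bottle_slim but yellow is not meant. Leave any blue or pink look-alike of the bottle_small alone.

How it is judged:
By the outcome, as a careful person would: the job done as asked, in the order asked, and still so for the second after the job is handed in, with the robot touching nothing.
It also fails if it takes over 115 s, if anything falls off the work surface, if the arm or the gripper's body presses on something with over 40 N, if the wrist force passes 120 N, or if a joint passes its speed limit or range.

## Robot

A 7-joint arm with a two-finger parallel gripper is mounted at the origin on the work surface. World frame = base frame: x ahead of the robot, y to its left, z up, the work surface at z = 0. Lengths are in m, angles in rad, forces in N, time in s.
With the tool pointing down it reaches from about 0.4 to 0.85 m from the base axis. Payload 10.4 kg.
Tool frame: the origin (TCP) lies between the finger pads; the fingertips stand 11 mm ahead of it and the grasp point (between the pads) lies 8 mm behind it; x points along the fingers, y is the direction in which the jaws open and shut, and the axes are right-handed (so a half turn about x gives the same grasp; the last joint's range is limited). The gripper opens to 87 mm and grips with 3 to 60 N. Pads are 19 mm wide; open, the fingers measure 117 mm over their backs; the gripper's body (75 mm by 190 mm) begins 51 mm behind the grasp point.
Start: joints at [-1.151, 0.332, -0.065, 1.46, 0.022, 1.35, -0.088], TCP at [0.268, 0.565, 0.234] pointing down, gripper open.
Joint ranges: [-2.6, 2.6], [-0.5, 2.12], [-1.47, 1.34], [0.16, 2.42], [-1.27, 4.41], [0.06, 2.06], [-2.6, 2.6]. Speed limits (rad/s): [2.22, 2.22, 2.79, 2.79, 3.14, 3.14, 3.14].

## Interface

Orientations are given as a unit quaternion [x, y, z, w].
In Python, from bench import r, cams, ticket gives the robot as it stands. The module is installed in compiled form; this text tells all that it offers.
- The arm moves only by the tool drive_tool, never from a script. Its argument "moves" is text: rows parted by semicolons, each of 5 numbers parted by spaces: the shift along the world's x, y, z in m, then the turn about the world's z in degrees, then the closure, from 0 (fully open) to 1 (shut). In form: x y z twist grip; .... A call has 1 to 20 rows; each row shifts and turns the commanded pose from where the row before left it; what a row does not reach is not made up. A row lasts 1/8 s, in which the tool goes at most 62.5 mm and 10.7 degrees, less where a joint would pass 70% of its speed; a pose out of reach is approached as far as the arm can. A call is refused whole if a number of a shift passes 0.0625 or a number of a turn 10.7, either way. A call with a gripper value outside its range is refused whole. The fingers move at their own pace and stop on an object; "newtons" is the grip in N (left out, the last holds). Time passes only in rows, so rows that do not move let the fingers close. It gives the time, the measured TCP pose, the force and the opening at its end, in the units of the state.
- r.read_state(): the state, without advancing time (a new reading comes with each control period).
- cams.camera(name): name is "side" or "top"; returns a dict with "color" (400x640x3 uint8, red, green, blue), "fx", "fy", "cx", "cy" (pixels), "extrinsics" (4x4, takes a point from camera to world coordinates). Camera axes: x right, y down, z forward; pixel columns grow to the right and rows downward; lengths in m; the calibration is good to about 2 mm. A picture is of the moment at which its call begins. There is no depth.
- ticket.close_job(): hands the job in, once; it reports no verdict.
The state is a dict: "time": time; "joint_positions": joint angles; "joint_vel": joint speeds; "joint_torque": joint torques, N m; "ee_pos": TCP position; "eef_rot": TCP orientation; "ft_force": force on the tool from outside, world axes, zero at the start; "torque": the same for the moment, N m; "width": finger opening in m.
Only numpy, scipy, OpenCV 4.12 (cv2) and the standard library are available. Lean on these libraries where they do the work, as an engineer would, in place of code of your own. Each camera call takes 0.05 s, during which the arm holds its last target.

## Working session

There is one attempt and no reset: what is moved stays moved. The work goes in short steps, Python scripts to look and compute and a tool call to move; the robot and the scene stay as the last step left them, time stands still between calls to the robot, and variables do not carry over. Pictures are saved under pics/ and viewed, and the job is handed in when it is done.

Besides the shell and the picture viewer there is one more tool, called as name(argument=value, ...), one argument or row to a line, values as JSON. drive_tool: Moves the arm, as the interface text tells. Its arguments: {"type":"object","properties":{"moves":{"type":"string"},"newtons":{"type":"number"}},"required":["moves"]}

```bash
mkdir -p pics; python3 - <<'E'
from bench import r,cams
import cv2
s=r.read_state();print(s)
for n in("side","top"):
    c=cams.camera(n);cv2.imwrite(f"pics/{n}0.png",c["color"][:,:,::-1]);print(n,c["fx"],c["fy"],c["cx"],c["cy"],c["extrinsics"])
E
```

```text
{'time': 0.0, 'joint_positions': array([-1.15058893,  0.33286691, -0.0647332 ,  1.46098361,  0.02162841,
        1.3498867 , -0.08848023]), 'joint_vel': array([ 0.0011509 , -0.00150648,  0.00057475,  0.00080874, -0.00014769,
        0.00020991, -0.00043167]), 'joint_torque': array([-5.51001813e-04, -6.23265052e+01,  2.41896871e-02, -3.89884615e+01,
       -6.14009541e-02,  4.00108576e-02,  1.37115726e-04]), 'ee_pos': array([0.26762888, 0.56437242, 0.23273693]), 'eef_rot': array([ 0.15474764,  0.68993517, -0.15575786,  0.68976961]), 'ft_force': array([ 1.1258597 , -0.51582245,  1.17492319]), 'torque': array([-0.03197967,  0.00243116,  0.00140413]), 'width': 0.08728050143547862}
side 493.319854771967 493.319854771967 310.1349671321582 189.4807508029533 [[ 0.86536624 -0.3181213   0.387221    0.0347794 ]
 [-0.50111051 -0.55767555  0.66172973 -0.93214483]
 [ 0.00543336 -0.76667908 -0.64200753  0.91794354]
 [ 0.          0.          0.          1.        ]]
top 371.2936158369441 371.2936158369441 325.4530025784987 198.26955722911057 [[-0.0272274  -0.99757759  0.06401269  0.50589692]
 [-0.99954443  0.02633497 -0.01474439 -0.03548435]
 [ 0.0130229  -0.06438498 -0.99784016  1.01940577]
 [ 0.          0.          0.          1.        ]]
```

View pics/side0.png

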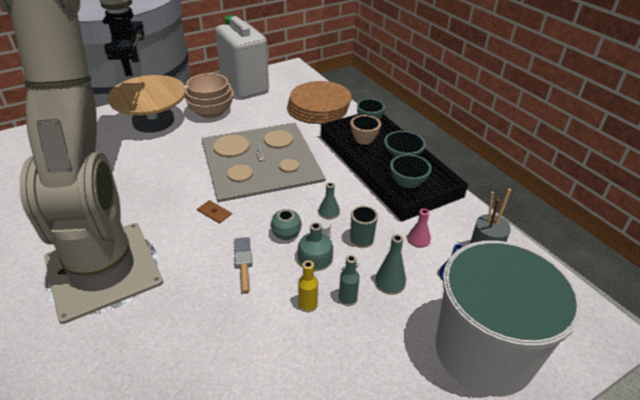

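View pics/top0.png

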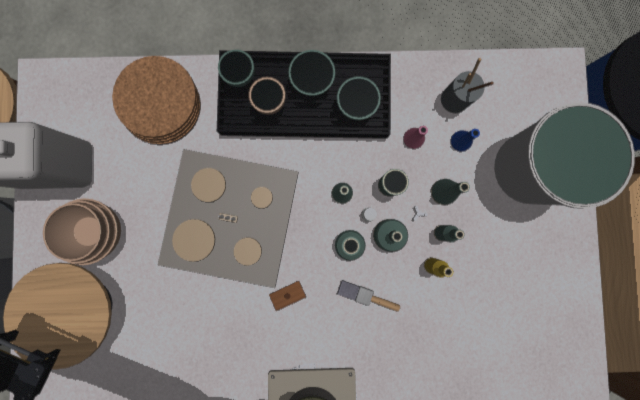

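The top view shows the shelf at left-centre (discs near (208,185), (261,197), (193,240), (247,251)). The bottles are small (342,193), squat (390,235), tall (450,190) and slim (448,233). The globe (349,245) and tumbler (393,183) stand between them, and the yellow bottle is at (438,268). I'll zoom in to get exact pixels.

```bash
python3 - <<'E'
import cv2
t=cv2.imread("pics/top0.png");s=cv2.imread("pics/side0.png")
cv2.imwrite("pics/t1.png",cv2.resize(t[165:285,320:480],None,fx=5,fy=5,interpolation=cv2.INTER_CUBIC))
cv2.imwrite("pics/t2.png",cv2.resize(t[145:290,155:305],None,fx=4,fy=4,interpolation=cv2.INTER_CUBIC))
cv2.imwrite("pics/s1.png",cv2.resize(s[170:320,260:440],None,fx=4,fy=4,interpolation=cv2.INTER_CUBIC))
cv2.imwrite("pics/s2.png",cv2.resize(s[120:200,195:330],None,fx=5,fy=5,interpolation=cv2.INTER_CUBIC))
E
```

```text
(no output)
```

View pics/t1.png

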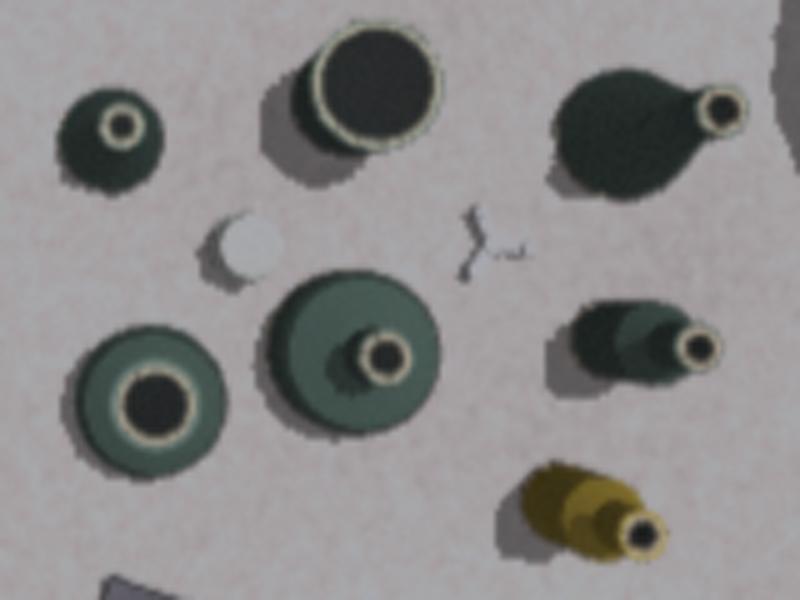

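View pics/t2.png

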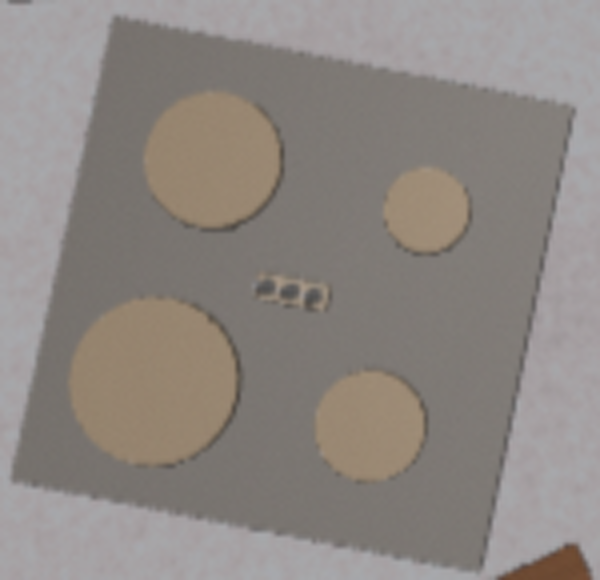

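View pics/s1.png

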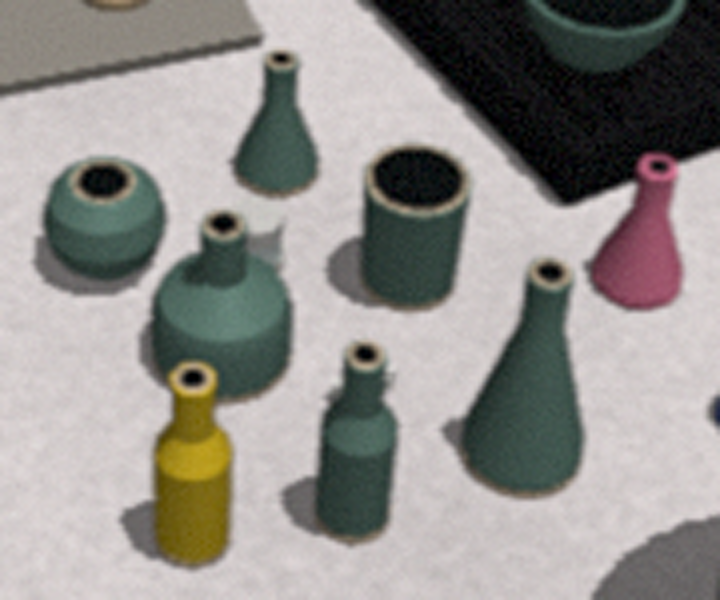

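View pics/s2.png

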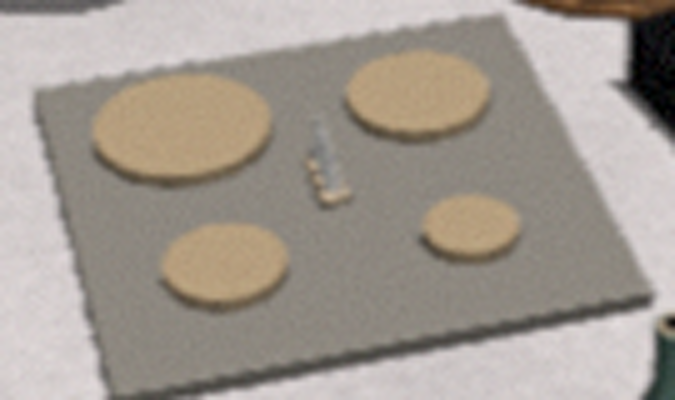

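```bash
cat > h.py <<'E'
import numpy as np,cv2
from bench import r,cams
K={};C={}
def cal():
    for n in("side","top"):
        c=cams.camera(n);C[n]=c
    return C
def ray(n,u,v):
    c=C[n];E=c["extrinsics"];d=np.array([(u-c["cx"])/c["fx"],(v-c["cy"])/c["fy"],1]);return E[:3,3],E[:3,:3]@d
def tri(ps,pt):
    A=[];b=[]
    rs=[ray("side",*ps),ray("top",*pt)]
    M=np.zeros((3,3));v=np.zeros(3)
    for o,d in rs:
        d=d/np.linalg.norm(d);P=np.eye(3)-np.outer(d,d);M+=P;v+=P@o
    x=np.linalg.solve(M,v)
    res=[np.linalg.norm((np.eye(3)-np.outer(d,d)/(d@d))@(x-o)) for o,d in rs]
    return x,max(res)*1000
def atz(n,p,z):
    o,d=ray(n,*p);return o+d*(z-o[2])/d[2]
def proj(n,P):
    c=C[n];E=c["extrinsics"];q=E[:3,:3].T@(np.asarray(P)-E[:3,3]);return q[0]/q[2]*c["fx"]+c["cx"],q[1]/q[2]*c["fy"]+c["cy"]
E
python3 - <<'E'
from h import *
cal()
T=dict(small=(121,125),squat=(385,358),tall=(722,109),slim=(699,347),tumbler=(377,87),globe=(157,404),yellow=(643,535))
S=dict(small=(282,60),squat=(223,224),tall=(549,272),slim=(364,354),tumbler=(417,180),globe=(104,181),yellow=(193,378))
H=dict(small=.098,squat=.11,tall=.15,slim=.135,tumbler=.088,globe=.066,yellow=.135)
for k in T:
    pt=((T[k][0]+.5)/5-.5+320,(T[k][1]+.5)/5-.5+165);ps=((S[k][0]+.5)/4-.5+260,(S[k][1]+.5)/4-.5+170)
    x,e=tri(ps,pt);print(k,x.round(4),round(e,1),'top@H',atz("top",pt,H[k])[:2].round(4),'side@H',atz("side",ps,H[k])[:2].round(4))
def mask(n):
    h=cv2.cvtColor(C[n]["color"],cv2.COLOR_RGB2HSV);return ((h[...,0]>8)&(h[...,0]<25)&(h[...,1]>70)).astype(np.uint8)
out={}
for n,box in(("top",(155,145,305,290)),("side",(195,120,330,200))):
    m=mask(n);M=np.zeros_like(m);x0,y0,x1,y1=box;M[y0:y1,x0:x1]=m[y0:y1,x0:x1]
    k,l,st,ce=cv2.connectedComponentsWithStats(M)
    for i in range(1,k):
        if st[i,4]>150:
            P=atz(n,ce[i],.024);print(n,ce[i].round(1),st[i],P.round(4));out.setdefault(n,[]).append((ce[i],P))
for c,P in out["top"]:
    d=min(out["side"],key=lambda q:np.linalg.norm(q[1]-P));x,e=tri(d[0],c);print('disc',x.round(4),round(e,1))
E
```

```text
small [ 0.5853 -0.0953  0.0975] 0.2 top@H [ 0.5854 -0.0954] side@H [ 0.5848 -0.0958]
squat [ 0.4666 -0.2201  0.1103] 0.2 top@H [ 0.4668 -0.2203] side@H [ 0.4666 -0.2198]
tall [ 0.5805 -0.3758  0.1505] 0.7 top@H [ 0.5811 -0.3764] side@H [ 0.5801 -0.3752]
slim [ 0.4683 -0.3648  0.1357] 0.7 top@H [ 0.4689 -0.3654] side@H [ 0.468 -0.364]
tumbler [ 0.6023 -0.2262  0.0878] 0.1 top@H [ 0.6022 -0.2261] side@H [ 0.6022 -0.2263]
globe [ 0.4444 -0.1112  0.0671] 0.5 top@H [ 0.4447 -0.1115] side@H [ 0.4445 -0.11  ]
yellow [ 0.3809 -0.334   0.1355] 0.3 top@H [ 0.3811 -0.3343] side@H [ 0.3809 -0.3335]
side [278.  138.8] [265 131  27  17 377] [0.6112 0.2601 0.024 ]
side [230.8 145.6] [214 135  35  22 586] [0.4648 0.2999 0.024 ]
side [288.6 165.4] [280 159  18  13 186] [0.5741 0.1184 0.024 ]
side [239.6 172.9] [228 165  24  17 315] [0.432  0.1578 0.024 ]Traceback (most recent call last):
  File "<stdin>", line 18, in <module>
KeyError: 'top'
```

```bash
python3 - <<'E'
from h import *
cal()
h=cv2.cvtColor(C["top"]["color"],cv2.COLOR_RGB2HSV);print(h[185,208],h[185,230],h[290,200])
m=((h[...,1]>50)).astype(np.uint8);M=np.zeros_like(m);M[145:272,155:300]=m[145:272,155:300]
k,l,st,ce=cv2.connectedComponentsWithStats(M)
S=[(278,138.8),(230.8,145.6),(288.6,165.4),(239.6,172.9)]
for i in range(1,k):
    if st[i,4]>150:
        P=atz("top",ce[i],.024);s=min(S,key=lambda q:np.linalg.norm(atz("side",q,.024)-P));x,e=tri(s,ce[i]);print(st[i],P.round(4),x.round(4),round(e,1),'dia',2*np.sqrt(st[i,4]/np.pi)/371.3*.995)
print('cone',tri(((330+.5)/5-.5+195,(195+.5)/5-.5+120),(228,218)))
print('white cyl top',tri((260+265/4,170+222/4),(370,213.6)), 'tripod',atz('top',(417,214),0))
cn=[(t[0]/4+155,t[1]/4+145) for t in((113,15),(575,106),(480,571),(12,481))]
print([atz('top',c,.014).round(3)[:2] for c in cn])
E
```

```text
[ 16  65 152] [ 17  18 125] [168   8 166]
[191 168  34  34 910] [0.615  0.2641 0.024 ] [0.6149 0.2658 0.0195] 0.7 dia 0.09121660139609647
[251 187  21  21 350] [0.5771 0.1219 0.024 ] [0.577  0.1227 0.0202] 0.5 dia 0.05657013472147224
[ 172  219   43   43 1395] [0.4684 0.3039 0.024 ] [0.4676 0.306  0.0191] 0.7 dia 0.11293805253520557
[234 238  27  27 591] [0.4349 0.1616 0.024 ] [0.4342 0.1627 0.0196] 0.3 dia 0.07351008607495711
cone (array([0.52533736, 0.21526748, 0.0052134 ]), np.float64(1.2695768072566556))
white cyl top (array([ 0.52740089, -0.16806873,  0.03734869]), np.float64(2.594990887462228)) tripod [ 0.52126479 -0.30131258  0.        ]
[array([0.716, 0.333]), array([0.645, 0.02 ]), array([0.335, 0.091]), array([0.403, 0.401])]
```

```bash
python3 - <<'E'
from scipy.spatial.transform import Rotation as R
import numpy as np
M=R.from_quat([ 0.15474764,  0.68993517, -0.15575786,  0.68976961]).as_matrix();print(M.round(4), np.degrees(np.arctan2(M[1,1],M[0,1])))
for n,d in dict(slim=(.4683+.0004,-.365),).items(): print(np.array(d)-[.2676,.5644])
E
```

```text
[[-5.000e-04  4.284e-01  9.036e-01]
 [-1.300e-03  9.036e-01 -4.284e-01]
 [-1.000e+00 -1.400e-03  1.000e-04]] 64.63354369770897
[ 0.2011 -0.9294]
```

drive_tool(
  moves="0.04 -0.05 0 -5 0;0.04 -0.05 0 -5 0;0.04 -0.05 0 -5 0;0.04 -0.05 0 -5 0;0.04 -0.05 0 -5 0;0 -0.052 0 0 0;0 -0.052 0 0 0;0 -0.052 0 0 0;0 -0.052 0 0 0;0 -0.052 0 0 0;0 -0.052 0 0 0;0 -0.052 0 0 0;0 -0.052 0 0 0;0 -0.052 0 0 0;0 -0.052 0 0 0;0 -0.052 0 0 0;0 -0.052 0 0 0;0 -0.052 0 0 0;0 0 0 0 0",
  newtons=15,
)

```text
time: 2.68
ee_pos: [0.4611, -0.3594, 0.2333]
eef_rot: [0.302, 0.639, -0.304, 0.639]
ft_force: [0.6, 0.1, -0.5]
width: 0.087
```

drive_tool(
  moves="0.0075 -0.0055 -0.023 0 0;0 0 -0.03 0 0;0 0 -0.03 0 0;0 0 -0.025 0 0;0 0 -0.015 0 0;0 0 0 0 0;0 0 0 0 0",
)

```text
time: 3.55
ee_pos: [0.471, -0.361, 0.1116]
eef_rot: [0.301, 0.639, -0.301, 0.64]
ft_force: [-0.2, -0.6, 0.3]
width: 0.0873
```

```bash
python3 - <<'E'
from h import *
cal();a=cv2.resize(C["side"]["color"][100:330,230:480],None,fx=2.4,fy=2.4,interpolation=2);print(r.read_state()["ee_pos"])
b=cv2.resize(C["top"]["color"][165:285,320:480],None,fx=3,fy=3,interpolation=2)
cv2.imwrite("pics/g1.png",a[:,:,::-1]);cv2.imwrite("pics/g1t.png",b[:,:,::-1])
E
```

```text
[ 0.47099102 -0.36108241  0.11160149]
```

View pics/g1.png

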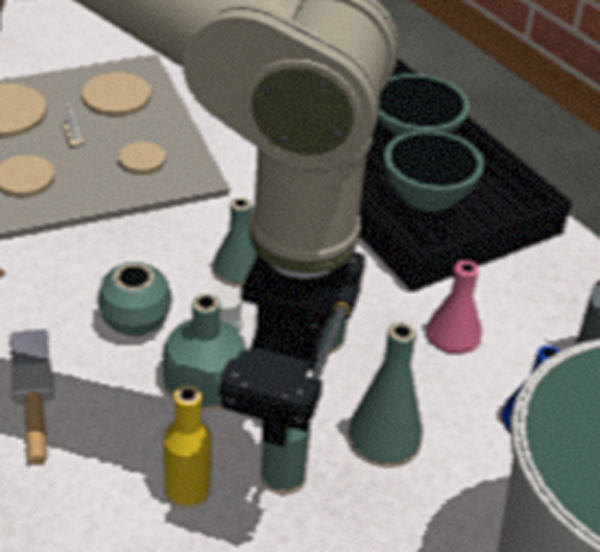

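The gripper is over the slim bottle, whose body shows below the fingers at about (345,290) in the full image. The reading is about 3 mm off target, so I'll trim and let it settle.

drive_tool(
  moves="-0.0025 -0.0035 -0.001 0 0;0 0 0 0 0;0 0 0 0 0",
)

```text
time: 4.03
ee_pos: [0.468, -0.3644, 0.1097]
eef_rot: [0.301, 0.64, -0.301, 0.64]
ft_force: [-0.0, -0.1, -0.6]
width: 0.087
```

drive_tool(
  moves="0 0 0 0 0.5;0 0 0 0 0.8;0 0 0 0 1;0 0 0 0 1;0 0 0 0 1;0 0 0 0 1;0 0 0 0 1",
)

```text
time: 4.9
ee_pos: [0.468, -0.3643, 0.1096]
eef_rot: [0.301, 0.64, -0.301, 0.64]
ft_force: [0.1, -0.2, -0.0]
width: 0.0248
```

drive_tool(
  moves="0 0 0.01 0 1;0 0 0.03 0 1;0 0 0.04 0 1;0 0 0.04 0 1;0 0 0.02 0 1;0.005 0.025 0 0 1;0.01 0.042 0 0 1;0.01 0.042 0 0 1;0.01 0.042 0 0 1;0.01 0.042 0 0 1;0.01 0.042 0 0 1;0.01 0.042 0 0 1;0.01 0.042 0 0 1;0.01 0.042 0 0 1;0.01 0.042 0 0 1;0.01 0.042 0 0 1;0.005 0.025 0 0 1;0 0.015 0 0 1;0 0 0 0 1",
  newtons=25,
)

```text
time: 7.28
ee_pos: [0.5778, 0.1207, 0.2496]
eef_rot: [0.301, 0.64, -0.301, 0.64]
ft_force: [-0.9, 0.6, -1.3]
width: 0.0233
```

Now lower by 0.105, staying about 10 mm above the disc, and check.

drive_tool(
  moves="-0.001 0.002 -0.02 0 1;0 0 -0.03 0 1;0 0 -0.03 0 1;0 0 -0.018 0 1;0 0 -0.006 0 1;0 0 0 0 1;0 0 0 0 1",
)

```text
time: 8.15
ee_pos: [0.5776, 0.1227, 0.1467]
eef_rot: [0.301, 0.639, -0.301, 0.64]
ft_force: [0.1, 0.8, -2.2]
width: 0.0236
```

```bash
python3 - <<'E'
from h import *
cal();a=cv2.resize(C["side"]["color"][60:240,180:400],None,fx=3,fy=3,interpolation=2);print(r.read_state()["ee_pos"])
cv2.imwrite("pics/p1.png",a[:,:,::-1])
E
```

```text
[0.57747482 0.12286871 0.14646811]
```

View pics/p1.png

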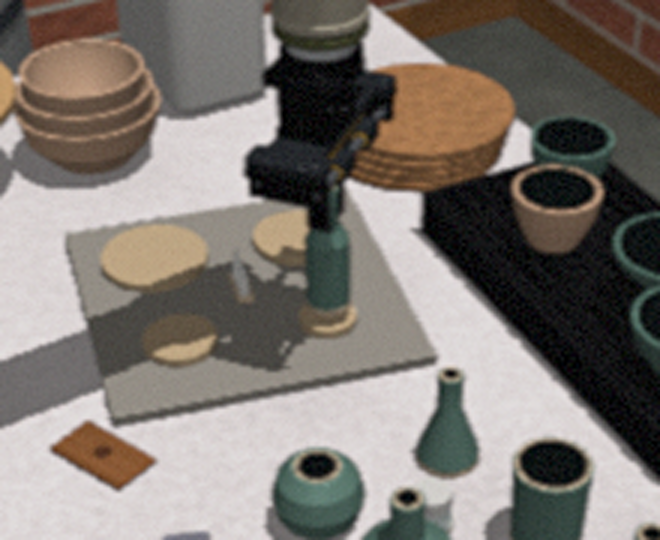

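Slim is held upright over disc_a (disc at about (289,166) in the full image) with about 12 mm to go.

drive_tool(
  moves="-0.001 0 -0.004 0 1;0 0 -0.004 0 1;0 0 -0.003 0 1;0 0 0 0 1;0 0 0 0 1",
)

```text
time: 8.88
ee_pos: [0.5761, 0.1227, 0.1346]
eef_rot: [0.301, 0.64, -0.301, 0.64]
ft_force: [-1.1, -0.7, -2.1]
width: 0.0237
```

drive_tool(
  moves="0 0 -0.001 0 1;0 0 0 0 1",
)

```text
time: 9.12
ee_pos: [0.576, 0.1227, 0.1336]
eef_rot: [0.301, 0.64, -0.301, 0.64]
ft_force: [-0.6, -0.2, -1.3]
width: 0.0235
```

drive_tool(
  moves="0 0 -0.0007 0 1;0 0 0 0 1;0 0 0 0 1",
)

```text
time: 9.5
ee_pos: [0.5763, 0.1227, 0.1335]
eef_rot: [0.301, 0.64, -0.301, 0.64]
ft_force: [-1.7, -0.9, 5.4]
width: 0.0236
```

drive_tool(
  moves="0 0 0 0 0.6;0 0 0 0 0.3;0 0 0 0 0;0 0 0 0 0;0 0 0.01 0 0;0 0 0.03 0 0;0 0 0.04 0 0;0.002 -0.02 0.01 0 0;0.001 -0.04 0 0 0;0.001 -0.04 0 0 0;0.001 -0.04 0 0 0;0.001 -0.04 0 0 0;0.001 -0.025 -0.01 0 0;0.001 -0.013 -0.03 0 0;0 0 -0.03 0 0;0 0 -0.02 0 0;0 0 0 0 0;0 0 0 0 0",
)

```text
time: 11.75
ee_pos: [0.5843, -0.0958, 0.1338]
eef_rot: [0.301, 0.639, -0.301, 0.64]
ft_force: [0.3, 0.7, 0.5]
width: 0.0868
```

```bash
python3 - <<'E'
from h import *
cal();a=cv2.resize(C["side"]["color"][60:240,180:400],None,fx=3,fy=3,interpolation=2);print(r.read_state()["ee_pos"])
cv2.imwrite("pics/p2.png",a[:,:,::-1])
E
```

```text
[ 0.58455267 -0.09553024  0.13402055]
```

View pics/p2.png

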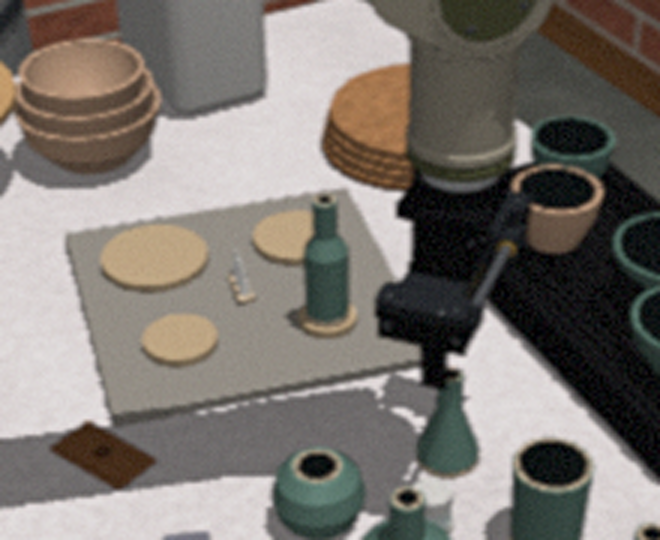

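Slim stands upright on disc_a (foot at about (289,164)). The gripper is above the small bottle, so I'll descend to its neck and close.

drive_tool(
  moves="0.0005 0 -0.025 0 0;0 0 -0.02 0 0;0 0 -0.013 0 0;0 0 0 0 0;0 0 0 0 0;0 0 0 0 0.5;0 0 0 0 0.8;0 0 0 0 1;0 0 0 0 1;0 0 0 0 1;0 0 0 0 1;0 0 0 0 1",
  newtons=15,
)

```text
time: 13.35
ee_pos: [0.5845, -0.0953, 0.0749]
eef_rot: [0.301, 0.64, -0.301, 0.64]
ft_force: [-0.2, -0.8, 0.6]
width: 0.0252
```

drive_tool(
  moves="0 0 0.01 0 1;0 0 0.03 0 1;0 0 0.04 0 1;0 0 0.04 0 1;-0.01 0.02 0.01 0 1;-0.02 0.035 0 0 1;-0.025 0.042 0 0 1;-0.025 0.042 0 0 1;-0.025 0.042 0 0 1;-0.025 0.042 0 0 1;-0.015 0.025 0 0 1;-0.005 0.009 0 0 1;0 0 -0.02 0 1;0 0 -0.03 0 1;0 0 -0.03 0 1;0 0 -0.01 0 1;0 0 0 0 1;0 0 0 0 1",
  newtons=25,
)

```text
time: 15.6
ee_pos: [0.4353, 0.1618, 0.116]
eef_rot: [0.302, 0.639, -0.301, 0.64]
ft_force: [0.9, -0.4, -1.4]
width: 0.0233
```

drive_tool(
  moves="-0.001 0 -0.006 0 1;0 0 -0.006 0 1;0 0 -0.003 0 1;0 0 0 0 1;0 0 0 0 1;0 0 -0.001 0 1;0 0 0 0 1",
)

```text
time: 16.48
ee_pos: [0.4335, 0.1617, 0.0989]
eef_rot: [0.301, 0.64, -0.301, 0.64]
ft_force: [0.7, 1.0, -1.4]
width: 0.0237
```

drive_tool(
  moves="0.0005 0 -0.0007 0 1;0 0 0 0 1;0 0 0 0 1",
)

```text
time: 16.85
ee_pos: [0.4339, 0.1617, 0.0988]
eef_rot: [0.301, 0.64, -0.301, 0.64]
ft_force: [-4.1, -2.0, 9.0]
width: 0.0231
```

```bash
python3 - <<'E'
from h import *
cal();a=cv2.resize(C["side"]["color"][60:240,180:400],None,fx=3,fy=3,interpolation=2);print(r.read_state()["ee_pos"],r.read_state()["ft_force"])
cv2.imwrite("pics/p3.png",a[:,:,::-1])
E
```

```text
[0.43394682 0.16169113 0.09881111] [-4.21079447 -1.92095847  8.32382837]
```

View pics/p3.png

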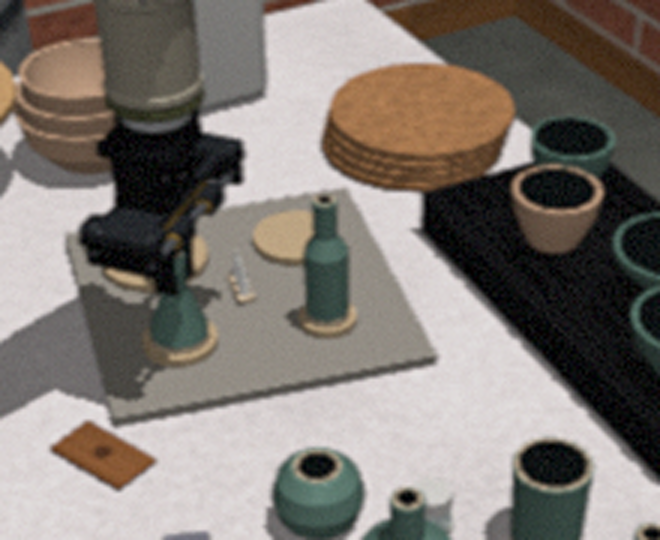

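Small rests on disc_b (contact 8 N, foot at about (240,174)). I'll release it and go to the tall bottle.

drive_tool(
  moves="0 0 0 0 0.6;0 0 0 0 0.3;0 0 0 0 0;0 0 0 0 0;0 0 0.01 0 0;0 0 0.04 0 0;0 0 0.05 0 0;0.006 -0.02 0.03 0 0;0.013 -0.05 0 0 0;0.013 -0.05 0 0 0;0.013 -0.05 0 0 0;0.013 -0.05 0 0 0;0.013 -0.05 0 0 0;0.013 -0.05 0 0 0;0.013 -0.05 0 0 0;0.013 -0.05 0 0 0;0.013 -0.05 0 0 0;0.013 -0.05 0 0 0;0.01 -0.018 0 0 0;0 0 0 0 0",
)

```text
time: 19.45
ee_pos: [0.5796, -0.3777, 0.228]
eef_rot: [0.301, 0.64, -0.302, 0.639]
ft_force: [-0.4, -0.0, 0.0]
width: 0.0876
```

drive_tool(
  moves="0.001 0.0015 -0.03 0 0;0 0 -0.04 0 0;0 0 -0.025 0 0;0 0 -0.01 0 0;0 0 0 0 0;0 0 0 0 0",
)

```text
time: 20.2
ee_pos: [0.5816, -0.3749, 0.1247]
eef_rot: [0.301, 0.639, -0.301, 0.641]
ft_force: [0.7, 0.2, 0.1]
width: 0.0872
```

```bash
python3 - <<'E'
from h import *
cal();a=cv2.resize(C["side"]["color"][60:330,180:480],None,fx=2.2,fy=2.2,interpolation=2);print(r.read_state()["ee_pos"])
cv2.imwrite("pics/p4.png",a[:,:,::-1])
E
```

```text
[ 0.58146172 -0.37505429  0.12444706]
```

View pics/p4.png

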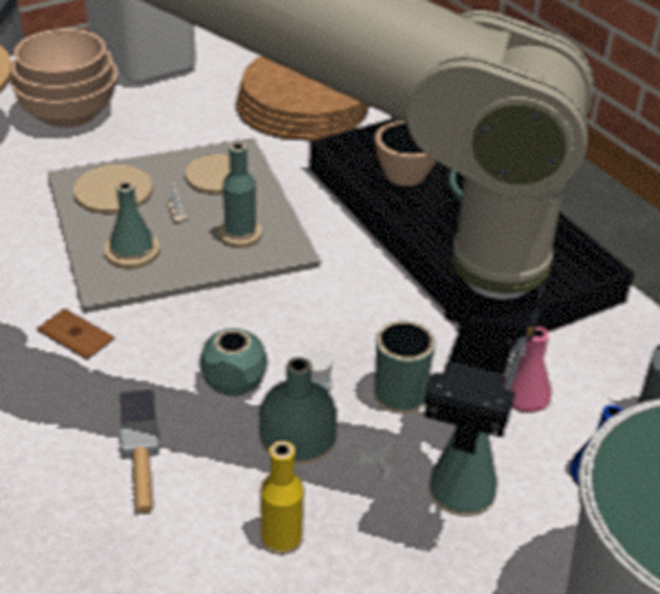

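Small and slim stand upright on their discs, and the gripper is around the tall bottle's neck. Trim and close.

drive_tool(
  moves="-0.0006 -0.0008 -0.001 0 0;0 0 0 0 0.5;0 0 0 0 0.8;0 0 0 0 1;0 0 0 0 1;0 0 0 0 1;0 0 0 0 1;0 0 0 0 1",
  newtons=15,
)

```text
time: 21.3
ee_pos: [0.5804, -0.3757, 0.1222]
eef_rot: [0.301, 0.64, -0.301, 0.64]
ft_force: [-0.8, -1.1, -1.2]
width: 0.0256
```

drive_tool(
  moves="0 0 0.01 0 1;0 0 0.04 0 1;0 0 0.05 0 1;0 0 0.05 0 1;0 0.01 0.035 0 1;0 0.03 0.01 0 1;0.003 0.05 0 0 1;0.003 0.05 0 0 1;0.003 0.05 0 0 1;0.003 0.05 0 0 1;0.003 0.05 0 0 1;0.003 0.05 0 0 1;0.003 0.05 0 0 1;0.003 0.05 0 0 1;0.003 0.05 0 0 1;0.003 0.05 0 0 1;0.003 0.05 0 0 1;0.001 0.03 0 0 1;0 0.02 0 0 1;0 0 0 0 1",
  newtons=28,
)

```text
time: 23.8
ee_pos: [0.6141, 0.2654, 0.317]
eef_rot: [0.3, 0.64, -0.301, 0.64]
ft_force: [0.0, 0.4, -3.4]
width: 0.0251
```

drive_tool(
  moves="0.0005 -0.001 -0.03 0 1;0 0 -0.04 0 1;0 0 -0.04 0 1;0 0 -0.03 0 1;0 0 -0.014 0 1;0 0 -0.005 0 1;0 0 0 0 1;0 0 0 0 1",
)

```text
time: 24.8
ee_pos: [0.6155, 0.2635, 0.1594]
eef_rot: [0.301, 0.639, -0.3, 0.64]
ft_force: [-0.6, 1.0, -2.3]
width: 0.0251
```

drive_tool(
  moves="-0.0006 0.0006 -0.005 0 1;0 0 -0.004 0 1;0 0 -0.003 0 1;0 0 0 0 1;0 0 0 0 1",
)

```text
time: 25.42
ee_pos: [0.6143, 0.264, 0.1461]
eef_rot: [0.301, 0.64, -0.301, 0.64]
ft_force: [0.1, 0.2, -3.0]
width: 0.0252
```

drive_tool(
  moves="0 0 -0.0008 0 1;0 0 0 0 1;0 0 0 0 1",
)

```text
time: 25.8
ee_pos: [0.6145, 0.264, 0.146]
eef_rot: [0.301, 0.64, -0.301, 0.64]
ft_force: [-2.6, -1.8, 5.3]
width: 0.0251
```

```bash
python3 - <<'E'
from h import *
cal();a=cv2.resize(C["side"]["color"][60:240,180:400],None,fx=3,fy=3,interpolation=2);print(r.read_state()["ee_pos"],r.read_state()["ft_force"])
cv2.imwrite("pics/p5.png",a[:,:,::-1])
E
```

```text
[0.61451128 0.26393087 0.1460456 ] [-2.88086477 -1.65066102  5.80179635]
```

View pics/p5.png

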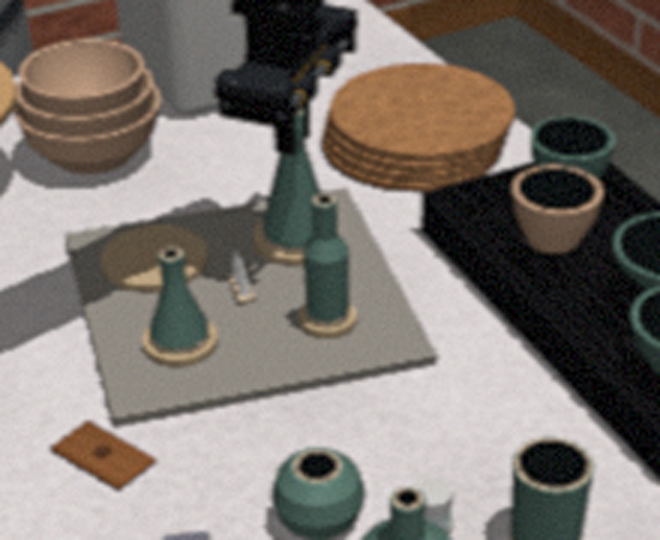

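Tall is seated on disc_c (foot at about (277,141)). I'll release it and go to the squat bottle.

drive_tool(
  moves="0 0 0 0 0.6;0 0 0 0 0.3;0 0 0 0 0;0 0 0 0 0;0 0 0.01 0 0;0 0 0.04 0 0;0 0 0.04 0 0;0 -0.02 0.01 0 0;-0.01 -0.045 0 0 0;-0.015 -0.045 0 0 0;-0.015 -0.045 0 0 0;-0.015 -0.045 0 0 0;-0.015 -0.045 0 0 0;-0.015 -0.045 0 0 0;-0.015 -0.045 0 0 0;-0.015 -0.045 0 0 0;-0.015 -0.045 -0.01 0 0;-0.015 -0.045 -0.03 0 0;-0.003 -0.014 -0.03 0 0;0 0 0 0 0",
)

```text
time: 28.4
ee_pos: [0.464, -0.221, 0.1739]
eef_rot: [0.302, 0.641, -0.302, 0.638]
ft_force: [-0.5, 0.1, 0.7]
width: 0.0872
```

drive_tool(
  moves="0.0015 0.001 -0.03 0 0;0 0 -0.03 0 0;0 0 -0.02 0 0;0 0 -0.007 0 0;0 0 0 0 0;0 0 0 0 0",
)

```text
time: 29.15
ee_pos: [0.4685, -0.2189, 0.0895]
eef_rot: [0.301, 0.639, -0.301, 0.64]
ft_force: [0.1, 0.5, -0.3]
width: 0.0868
```

drive_tool(
  moves="-0.0015 -0.001 -0.004 0 0;0 0 0 0 0;0 0 0 0 0;0 0 0 0 0.5;0 0 0 0 0.8;0 0 0 0 1;0 0 0 0 1;0 0 0 0 1;0 0 0 0 1;0 0 0 0 1",
  newtons=18,
)

```text
time: 30.4
ee_pos: [0.4661, -0.2201, 0.0843]
eef_rot: [0.301, 0.64, -0.301, 0.64]
ft_force: [-0.7, -1.5, -1.6]
width: 0.0276
```

drive_tool(
  moves="0 0 0.01 0 1;0 0 0.03 0 1;0 0 0.05 0 1;0 0 0.05 0 1;0 0.015 0.02 0 1;0 0.035 0 0 1;0 0.05 0 0 1;0 0.05 0 0 1;0 0.05 0 0 1;0 0.05 0 0 1;0 0.05 0 0 1;0 0.05 0 0 1;0 0.05 0 0 1;0.001 0.05 0 0 1;0.001 0.04 0 0 1;0 0.025 0 0 1;0 0.009 0 0 1;0 0 0 0 1;0 0 0 0 1",
  newtons=32,
)

```text
time: 32.78
ee_pos: [0.4689, 0.3023, 0.2446]
eef_rot: [0.302, 0.639, -0.302, 0.64]
ft_force: [-0.9, -0.8, -3.9]
width: 0.0274
```

drive_tool(
  moves="-0.001 0.0015 -0.03 0 1;0 0 -0.04 0 1;0 0 -0.03 0 1;0 0 -0.018 0 1;0 0 -0.005 0 1;0 0 0 0 1;0 0 0 0 1",
)

```text
time: 33.65
ee_pos: [0.4679, 0.3059, 0.1226]
eef_rot: [0.302, 0.64, -0.3, 0.64]
ft_force: [-0.4, 0.1, -3.9]
width: 0.0274
```

```bash
python3 - <<'E'
from h import *
cal();a=cv2.resize(C["side"]["color"][60:240,180:400],None,fx=3,fy=3,interpolation=2);print(r.read_state()["ee_pos"],r.read_state()["ft_force"])
cv2.imwrite("pics/p6.png",a[:,:,::-1])
E
```

```text
[0.46774188 0.30584335 0.12226259] [ 0.32751964  0.3545945  -4.52932675]
```

View pics/p6.png

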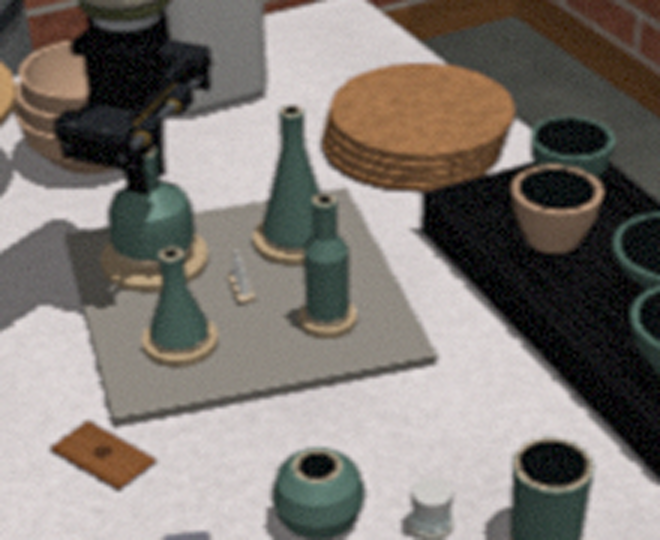

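Squat hangs about 14 mm above disc_d (centre at about (231,145)), and the other three are upright. I'll lower it with a 2 mm trim in y.

drive_tool(
  moves="0 -0.0017 -0.005 0 1;0 0 -0.005 0 1;0 0 -0.003 0 1;0 0 0 0 1;0 0 0 0 1",
)

```text
time: 34.38
ee_pos: [0.4673, 0.3038, 0.1083]
eef_rot: [0.301, 0.64, -0.301, 0.64]
ft_force: [-0.2, -0.9, -3.6]
width: 0.0277
```

drive_tool(
  moves="0 0 -0.0008 0 1;0 0 0 0 1;0 0 0 0 1",
)

```text
time: 34.75
ee_pos: [0.4673, 0.3038, 0.1082]
eef_rot: [0.301, 0.64, -0.301, 0.64]
ft_force: [-3.4, -2.6, 5.6]
width: 0.0274
```

Contact. Release and retreat upward.

drive_tool(
  moves="0 0 0 0 0.6;0 0 0 0 0.3;0 0 0 0 0;0 0 0 0 0;0 0 0.01 0 0;0 0 0.04 0 0;0 0 0.05 0 0;0 0 0.04 0 0;-0.03 0.04 0 0 0;-0.04 0.05 0 0 0;-0.04 0.05 0 0 0;-0.02 0.05 0 0 0;-0.01 0.03 0 0 0;0 0 0 0 0;0 0 0 0 0",
)

```text
time: 36.62
ee_pos: [0.33, 0.5207, 0.248]
eef_rot: [0.301, 0.639, -0.301, 0.64]
ft_force: [0.5, -0.6, 0.4]
width: 0.0869
```

```bash
python3 - <<'E'
from h import *
cal();print(r.read_state()["ee_pos"],r.read_state()["time"])
a=cv2.resize(C["side"]["color"][60:330,180:480],None,fx=2.2,fy=2.2,interpolation=2)
cv2.imwrite("pics/p7.png",a[:,:,::-1])
b=cv2.resize(C["top"]["color"][145:290,155:305],None,fx=4,fy=4,interpolation=2)
cv2.imwrite("pics/p7t.png",b[:,:,::-1])
for n,P,h in(("slim",(.5771,.1219),.135),("small",(.4349,.1616),.098),("tall",(.615,.2641),.15),("squat",(.4684,.3039),.11)):
    u,v=proj("top",(*P,h+.024));u2,v2=proj("side",(*P,h+.024));print(n,'expected mouth zoom top',round((u-155)*4),round((v-145)*4),'side',round((u2-180)*2.2),round((v2-60)*2.2))
E
```

```text
[0.33032912 0.52033585 0.24808407] 36.725
slim expected mouth zoom top 388 193 side 237 146
small expected mouth zoom top 336 437 side 125 186
tall expected mouth zoom top 132 131 side 213 80
squat expected mouth zoom top 89 388 side 105 120
```

View pics/p7.png

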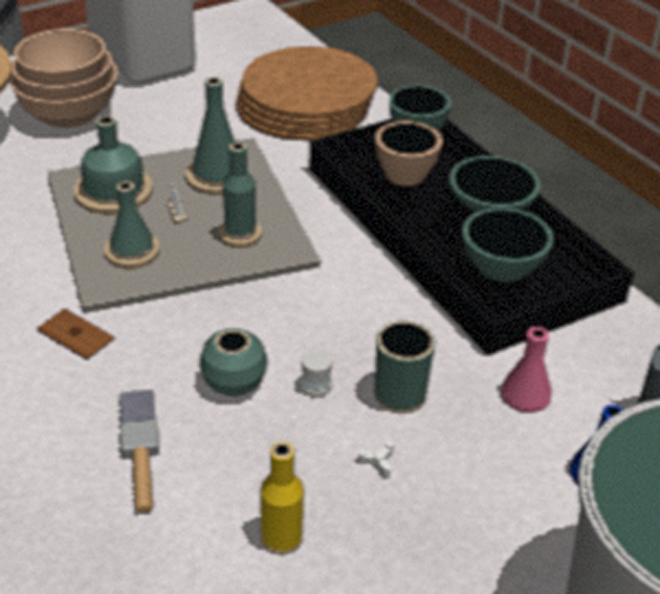

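View pics/p7t.png

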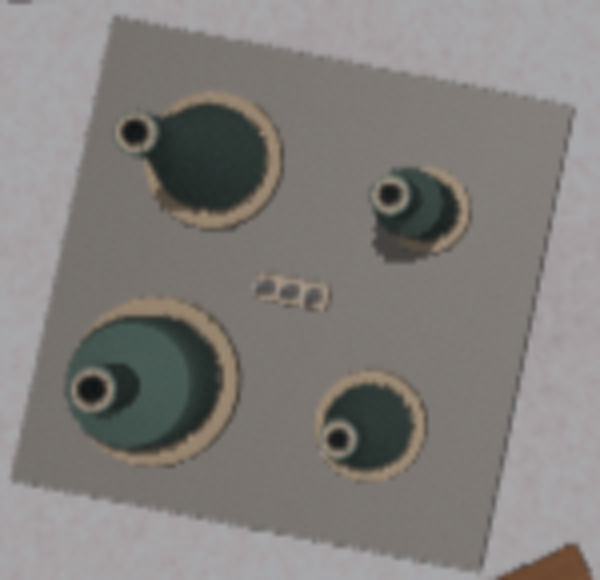

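All four mouths appear within about 3 zoomed pixels (2 mm) of where centred bottles would put them, and the pots are where they were. Handing in.

```bash
python3 -c "
from bench import ticket
print(ticket.close_job())"
```

```text
the job is handed in; nothing more can be done
None
```

All four bottles are standing upright in the middle of their discs: slim on disc_a, small on disc_b, tall on disc_c and squat on disc_d. I handed the job in at about 37 s. I gripped each one by the neck and lowered it until it touched its disc, with 5–9 N read at contact, before letting go.

- **Centring:** in the final top and side pictures every bottle is upright. The mouths seen from above are within about 2 mm of where a centred bottle would put them.
- **Left alone:** the globe, the tumbler and the yellow and pink look-alikes show no movement. The blue one is only partly in view in the last picture; the arm never went near it.
- **One disagreement:** two-view measurement put the disc tops at about 20 mm, against 24 mm from the text. I think the side view picked up the rim walls. The bottles touched down where 24 mm predicts.

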